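Scrape the chocolate off the block into the pan

TASK

Take the scraper from its stand and use it to sweep all five pieces of chocolate off the butcher's block into the steel pan at its edge, including the two under the shelf, without touching the chocolate with the gripper and without disturbing the bowl, the jar or the other things about. Then put the scraper back, blade down in the slot of its stand, and let go.

Things in the scene. Friction and masses are not known exactly. Their poses are not given: they have to be found in the camera images.
- block: butcher's block: a plain wooden board on four feet, fixed to the table. 260 mm along its x, 330 mm along its y, flat top 72 mm above the table, no rim. Origin on the table; the top covers x -130 to +130 mm and y -180 to +150 mm of this frame. The pan stands against its -y edge, the riser shelf hangs over its +y end.
- pan: open stainless steel pan, fixed, standing on the table against the block's -y edge (about 2 mm gap): 176 mm along its x, 108 mm along its y, 65 mm tall (its rim is 7 mm below the block's top), walls 3 mm. Origin: centre of its underside. It is narrower than the block and its place along the edge varies.
- riser: dark steel riser shelf, fixed. Origin on the table below the middle of the shelf's free edge; the shelf runs 104 mm from there to +y and +-130 mm along x; its underside is 252 mm above the table (180 mm above the block's top), its top 266 mm. Its one upright is a panel along the far side (y 92 to 104 mm); the other sides are open. Canisters on it reach up to 330 mm above the table.
- stand: black slotted stand for the scraper, fixed, origin on the table below the slot's middle. Slot along its y: 7 mm wide, 92 mm long, floor 6 mm above the table, straight up to 36 mm, then a flared mouth up to 52 mm, about 30 mm wide at the top. Footplate 90 x 130 x 6 mm. It stands to the right (-y) of the pan.
- scraper: loose hand scraper, 150 g. Flat steel blade 80 mm wide (y), 60 mm tall (z), 4 mm thick (x); origin: middle of the blade's lower edge. Straight wooden handle 22 mm wide (y), 14 mm thick, 145 mm long, from 56 mm up the blade along (-0.643, 0, 0.766): it leans 40 degrees to -x. At the start the blade stands in the slot, free to lean about 6 degrees further.
- scraper_grip (a point): point on the middle of the scraper's handle axis, 110 mm up the handle from the blade (x -71, z 140 mm in the scraper's frame); good place to pinch the 22 mm width of the handle.
- choc0: loose dark brown piece of chocolate, a squat block 34 x 28 x 16 mm (x, y, z), 22 g, lying flat on the butcher's block; origin: centre of its underside.
- choc1: loose dark brown piece of chocolate, a squat block 30 x 30 x 16 mm (x, y, z), 22 g, lying flat on the butcher's block; origin: centre of its underside.
- choc2: loose dark brown piece of chocolate, a squat block 36 x 26 x 15 mm (x, y, z), 22 g, lying flat on the butcher's block; origin: centre of its underside.
- choc3: loose dark brown piece of chocolate, a squat block 30 x 26 x 17 mm (x, y, z), 22 g, lying flat on the butcher's block; origin: centre of its underside.
- choc4: loose dark brown piece of chocolate, a squat block 33 x 30 x 15 mm (x, y, z), 22 g, lying flat on the butcher's block; origin: centre of its underside.
- ramekin: loose white ceramic bowl, rim radius 36 mm, 45 mm tall, 220 g, standing on the butcher's block (origin: centre of its underside); not to be disturbed.
- spice: loose small glass jar, radius 20 mm, 85 mm tall, 130 g, standing on the butcher's block (origin: centre of its underside); not to be disturbed.
- crock: fixed ceramic crock with utensils, radius 55 mm, up to 190 mm tall, on the table to the left (+y) of the block; origin on the table.
- mug: loose mug, radius 40 mm, 90 mm tall, on the table; origin: centre of its underside; bystander.
- tin: loose low tin, radius 32 mm, 50 mm tall, on the table; origin: centre of its underside; bystander.
- vanilla: loose brown bottle, radius 22 mm, 110 mm tall, on the table; origin: centre of its underside; bystander.
- butter_box: loose paper-wrapped box 60 x 110 x 40 mm on the table; origin: centre of its underside; bystander.

How it is judged (in metres and radians):
On the way, in this order (a step that is already met when the one before it is completed fails the run):
1. the scraper is held clear above its stand (z of scraper in the frame of stand above 0.05 m and contact force between the fingers and scraper above 1 N), for 0.2 s.
2. all five pieces lie in the pan while the scraper is still out of its stand (x of choc0 in the frame of pan between -0.088 and 0.088 m and y of choc0 in the frame of pan between -0.054 and 0.054 m and z of each of choc0, choc1, choc2, choc3, choc4 in the frame of pan below 0.05 m and x of choc1 in the frame of pan between -0.088 and 0.088 m and y of choc1 in the frame of pan between -0.054 and 0.054 m and x of choc2 in the frame of pan between -0.088 and 0.088 m and y of choc2 in the frame of pan between -0.054 and 0.054 m and x of choc3 in the frame of pan between -0.088 and 0.088 m and y of choc3 in the frame of pan between -0.054 and 0.054 m and x of choc4 in the frame of pan between -0.088 and 0.088 m and y of choc4 in the frame of pan between -0.054 and 0.054 m and distance between scraper and stand above 0.05 m), for 0.2 s.
At the end, for the whole second after the job is handed in: All five pieces rest inside the pan (origins within its outline, under 50 mm above its underside); the scraper stands released in the slot: lower edge within 8 mm of the slot's middle across and 12 mm along, under 14 mm above the table, blade within 0.25 rad of upright (x of choc0 in the frame of pan between -0.088 and 0.088 m and y of choc0 in the frame of pan between -0.054 and 0.054 m and z of each of choc0, choc1, choc2, choc3, choc4 in the frame of pan below 0.05 m and x of choc1 in the frame of pan between -0.088 and 0.088 m and y of choc1 in the frame of pan between -0.054 and 0.054 m and x of choc2 in the frame of pan between -0.088 and 0.088 m and y of choc2 in the frame of pan between -0.054 and 0.054 m and x of choc3 in the frame of pan between -0.088 and 0.088 m and y of choc3 in the frame of pan between -0.054 and 0.054 m and x of choc4 in the frame of pan between -0.088 and 0.088 m and y of choc4 in the frame of pan between -0.054 and 0.054 m and x of scraper in the frame of stand between -0.008 and 0.008 m and y of scraper in the frame of stand between -0.012 and 0.012 m and z of scraper in the frame of stand below 0.014 m and angle between scraper's own z axis and vertical below 0.25 rad and linear speed of each of choc0, choc1, choc2, choc3, choc4, scraper below 0.03 m/s); the robot touches nothing.
It fails at once if the gripper touches a piece of chocolate (over 0.5 N) (contact force between any of the fingers, the arm and choc0 above 0.5 N or contact force between any of the fingers, the arm and choc1 above 0.5 N or contact force between any of the fingers, the arm and choc2 above 0.5 N or contact force between any of the fingers, the arm and choc3 above 0.5 N or contact force between any of the fingers, the arm and choc4 above 0.5 N).
It fails at once if a bystander is shifted by more than 20 mm or tipped by more than 0.4 rad (distance of any of ramekin, spice, mug, tin, vanilla, butter_box from where it was at the start of the episode above 0.02 m or angle between any of ramekin, spice, mug, tin, vanilla, butter_box's own z axis and vertical above 0.4 rad).
It also fails if it takes over 67 s, if anything falls off the work surface, if the arm or the gripper's body presses on something with over 40 N, if the wrist force passes 120 N, or if a joint passes its speed limit or range.

ROBOT

A 6-joint arm with a two-finger parallel gripper is mounted at the origin on the work surface. World frame = base frame: x ahead of the robot, y to its left, z up, the work surface at z = 0. Lengths are in mm, angles in rad, forces in N, time in s.
With the tool pointing down it reaches from about 350 to 975 mm from the base axis. Payload 7.1 kg.
Tool frame: the origin (TCP) lies on the centre line of the jaws, within the pads' length; the fingertips stand 19 mm ahead of it and the grasp point (between the pads) is the TCP (manip.tcp_to_tips is the distance from the TCP to the fingertips, in mm); x points along the fingers, y is the direction in which the jaws open and shut, and the axes are right-handed (so a half turn about x gives the same grasp; the last joint's range is limited). The gripper opens to 88 mm and grips with 3 to 60 N. Pads are 20 mm wide; open, the fingers measure 115 mm over their backs; the gripper's body (75 mm by 178 mm) begins 61 mm behind the grasp point.
Start: joints at [-1.174, 0.423, 1.63, -0, 1.089, -0.019], TCP at [252.466, -571.722, 241.675] pointing down, gripper open.
Joint ranges: [-3, 3], [-0.9, 2.11], [0.09, 2.58], [-1.31, 4.45], [0.11, 2.69], [-2.54, 2.54]. Speed limits (rad/s): [2.39, 2.39, 3.01, 3.14, 3.14, 3.14].

INTERFACE

Orientations are given as [roll, pitch, yaw] about the fixed x, y, z axes, in that order (R = Rz(yaw) Ry(pitch) Rx(roll)).
In Python, from station import manip gives the robot as it stands. Calls block until the motion is done:
- manip.move_to(position, orientation): joint-space move of the TCP to a pose.
- manip.move_linear(position, rot=None, max_speed=150, guard=None): straight line of the TCP; rot=None keeps the orientation; max_speed is the mean speed in mm/s. With guard (N) it stops when the force on the tool has changed by that much, and returns True; else False.
- manip.set_joints(angles): joint-space move.
- manip.set_gripper(opening): finger opening in mm; the grip force is fixed at half the most; returns when the fingers have stopped.
- manip.dwell(seconds).
- manip.inverse_kinematics(position, orientation): joint angles nearest the present ones, or None.
- manip.capture(name): name is "side" or "top"; returns a dict with "pixels" (480x640x3 uint8, red, green, blue), "range_z" (480x640 float32, mm along the optical axis (not along the pixel's ray), 0 where there is no reading), "mtx" (3x3 intrinsics, pixels), "k1" (the pictures are not rectified: a ray, as slopes to the right and down, at radius r is drawn at 1 + k1 r^2 times it, then the intrinsics apply), "eye" and "orientation" of the camera in the world. Camera axes: x right, y up, looking along -z (the intrinsics and any distortion apply to the point x, -y, -z); pixel columns grow to the right and rows downward; lengths in mm; the calibration is good to about 2 mm. A picture is of the moment at which its call begins.
A pose or a line that the arm cannot do raises manip.Unreachable and nothing moves.
- manip.close_job(): hands the job in, once; it reports no verdict.
Readings, each from a call of its own:
- manip.read_time(): time.
- manip.read_joint_pos(): joint angles.
- manip.read_qvel(): joint speeds.
- manip.read_joint_torque(): joint torques, N m.
- manip.read_eef_pos(): TCP position.
- manip.read_tcp_rot(): TCP orientation.
- manip.read_force(): force on the tool from outside, world axes, zero at the start.
- manip.read_ft_torque(): the same for the moment, N m.
- manip.read_grip_width(): finger opening in mm.
Only numpy, scipy, OpenCV 4.12 (cv2) and the standard library are available. Lean on these libraries where they do the work, as an engineer would, in place of code of your own. Each camera call takes 0.05 s, during which the arm holds its last target. There are 200 camera calls.

## Working session

There is one attempt and no reset: what is moved stays moved. The work goes in short steps, each a Python script; the robot and the scene stay as the last script left them, time stands still between calls to the robot, and variables do not carry over. Pictures are saved under pics/ and viewed, about 8 in all and at most 12, crops included, and the job is handed in when it is done.

```bash
ls; mkdir -p pics; cat > h.py <<'E'
import numpy as np, cv2
from station import manip
from scipy.spatial.transform import Rotation as Rot
def cap(n,f):
    c=manip.capture(n); cv2.imwrite(f'pics/{f}.png',c['pixels'][:,:,::-1]); np.savez(f'pics/{f}.npz',**{k:np.asarray(v) for k,v in c.items()}); return c
def RM(c):
    o=np.asarray(c['orientation'],float)
    return o if o.shape==(3,3) else Rot.from_euler('xyz',o).as_matrix()
def rays(c,uv):
    K=np.asarray(c['mtx'],float)
    p=cv2.undistortPoints(np.asarray(uv,float).reshape(-1,1,2),K,np.array([float(c['k1']),0,0,0])).reshape(-1,2)
    return np.c_[p[:,0],-p[:,1],-np.ones(len(p))]@RM(c).T
def onplane(c,uv,z):
    d=rays(c,uv); e=np.asarray(c['eye'],float); return e+d*((z-e[2])/d[:,2])[:,None]
def cloud(c):
    v,u=np.mgrid[0:480,0:640]; d=rays(c,np.c_[u.ravel(),v.ravel()]) 
    return (np.asarray(c['eye'],float)+d*np.asarray(c['range_z']).reshape(-1,1)).reshape(480,640,3)
E
python3 - <<'E'
from h import *
for n in('side','top'):
    c=cap(n,n+'0'); print(n,c['mtx'],c['k1'],c['eye'],c['orientation'])
    print((c['range_z']>0).mean())
a=np.hstack([cv2.imread('pics/side0.png'),cv2.imread('pics/top0.png')])
E
```

```text
pics
side [[442.26608566   0.         318.39534993]
 [  0.         442.26608566 238.19868376]
 [  0.           0.           1.        ]] -0.014519039743454849 [1222.4248096   411.41312364  887.8778271 ] [ 7.71647765e-01 -1.79103758e-03  2.12833846e+00]
0.9959407552083334
top [[569.19327526   0.         325.43248577]
 [  0.         569.19327526 242.75478239]
 [  0.           0.           1.        ]] -0.10336033311856055 [ 329.26522892   14.73247823 1311.30892773] [ 0.1943403  -0.01547123 -1.58273314]
0.99595703125
```

View pics/side0.png

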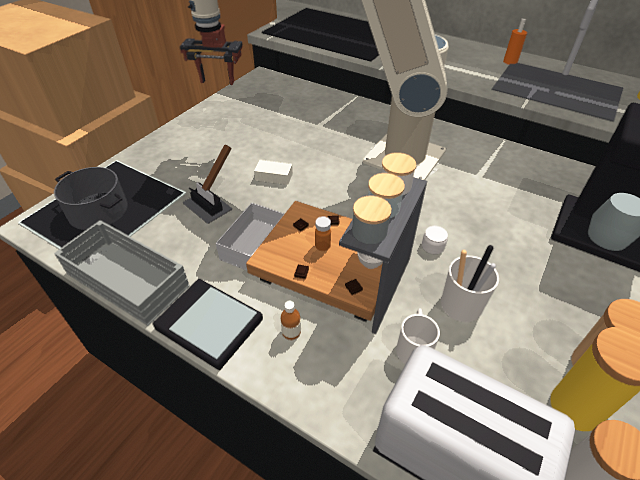

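View pics/top0.png

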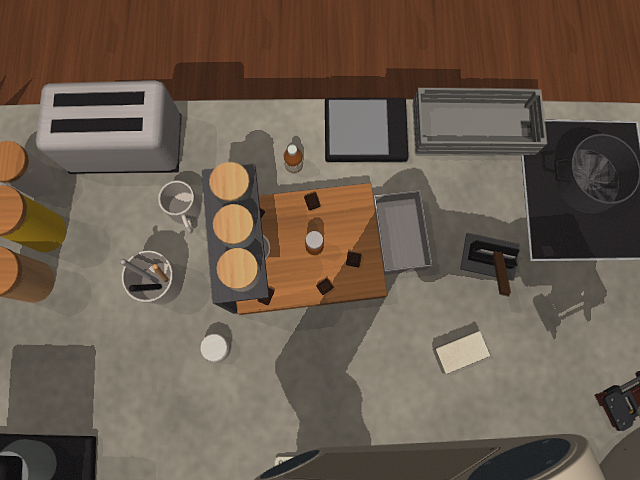

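```bash
cat > m.py <<'E'
from h import *
L={n:np.load(f'pics/{n}0.npz') for n in('side','top')}
P={n:cloud(L[n]) for n in L}
def comps(n,m,zlab,minA=20):
    k,lab,st,ce=cv2.connectedComponentsWithStats(m.astype(np.uint8),connectivity=8)
    for i in range(1,k):
        if st[i,4]<minA: continue
        p=P[n][lab==i]; r=cv2.minAreaRect(p[:,:2].astype(np.float32))
        print(zlab,n,'px',ce[i].round(),'A',st[i,4],'mean',p.mean(0).round(1),'z',np.percentile(p[:,2],[5,50,95]).round(1),'rect',np.round(r[0],1),np.round(r[1],1),round(r[2],1))
for n in L:
    c=L[n]; hsv=cv2.cvtColor(c['pixels'],cv2.COLOR_RGB2HSV).astype(int); H,S,V=hsv[...,0],hsv[...,1],hsv[...,2]; X,Y,Z=np.moveaxis(P[n],-1,0)
    roi=(X>250)&(X<800)&(Y>-250)&(Y<300)
    blk=roi&(abs(Z-72)<6)&(S>70)&(V>80); comps(n,blk,'block',400)
    comps(n,roi&(Z>74)&(Z<100)&(V<75),'choc')
    comps(n,(X>250)&(X<750)&(Y>-250)&(Y<250)&(Z>50)&(Z<69)&(S<60),'panrim')
    comps(n,(X>250)&(X<750)&(Y>-250)&(Y<250)&(Z>90)&(Z<175)&(S<75),'jar/bowl')
    comps(n,roi&(Z>258)&(Z<275),'shelf',200)
    comps(n,(X>300)&(X<750)&(Y>-400)&(Y<-150)&(Z>2)&(Z<57)&(V<75),'stand')
    comps(n,(X>300)&(X<750)&(Y>-450)&(Y<-150)&(Z>60)&(Z<200),'scraper')
    comps(n,(X>250)&(X<850)&(Y>-450)&(Y<350)&(Z>20)&(Z<57)&(V>120),'low',150)
# block outline
pts=[]
for n in L:
    c=L[n]; hsv=cv2.cvtColor(c['pixels'],cv2.COLOR_RGB2HSV).astype(int);X,Y,Z=np.moveaxis(P[n],-1,0)
    m=(X>250)&(X<800)&(Y>-250)&(Y<300)&(abs(Z-72)<4)&(hsv[...,1]>70); pts.append(P[n][m])
p=np.vstack(pts); print('block all',cv2.minAreaRect(p[:,:2].astype(np.float32)),np.median(p[:,2]))
E
python3 m.py
```

```text
block side px [316. 258.] A 6876 mean [607.8  21.6  72.7] z [69.9 72.8 75.4] rect [568.2  34.5] [263.5 333.4] 6.3
choc side px [334. 220.] A 77 mean [480.5  -1.2  86.4] z [78.2 87.1 91. ] rect [479.9  -3.8] [26.3 26.6] 33.0
choc side px [300. 224.] A 119 mean [541.3 -66.8  85.1] z [78.4 85.8 90.1] rect [538.7 -69.2] [31.2 30.4] 80.1
choc side px [391. 286.] A 173 mean [597.9 222.1  87. ] z [75.1 87.2 98.7] rect [565.7 219.8] [240.1  11.9] 3.4
choc side px [301. 271.] A 146 mean [673.6  23.1  86.1] z [79.2 86.8 90.4] rect [671.1  21.8] [33.4 27.8] 20.7
choc side px [353. 286.] A 174 mean [646.9 148.9  84.9] z [78.8 85.2 89.9] rect [641.4 147.3] [37.5 34.4] 59.3
panrim side px [243. 229.] A 522 mean [ 611.2 -203.2   59.6] z [51.3 59.9 66.8] rect [ 605.2 -184. ] [180.7 107.4] 6.1
panrim side px [434. 233.] A 124 mean [349.8 232.8  51.6] z [50.1 51.3 53.5] rect [350.3 230.5] [38.8 56.7] 89.8
panrim side px [391. 290.] A 120 mean [587.1 221.1  59.2] z [50.8 59.4 68.5] rect [557.4 218.8] [257.2  11. ] 3.9
jar/bowl side px [395. 271.] A 625 mean [590.  221.3 133.5] z [ 94.8 134.3 170. ] rec
[... 3706 characters left out ...]
craper top px [501. 272.] A 559 mean [ 497.7 -381.9  118.2] z [ 64.6 120.4 165.1] rect [ 497.  -382.2] [ 80.2 111.6] 74.5
scraper top px [416. 266.] A 64 mean [ 520.3 -209.    64.2] z [60.7 64.  68.1] rect [ 523.9 -201.7] [16.7 86.1] 7.4
low top px [358. 143.] A 1227 mean [822.5 -89.4  33.3] z [28.8 33.3 37.5] rect [822.1 -90. ] [137.   55.7] 89.7
low top px [462. 352.] A 1310 mean [ 329.3 -309.8   39.1] z [35.1 39.1 43.3] rect [ 329.4 -310.3] [ 60.6 109.8] 20.4
low top px [214. 348.] A 598 mean [345.4 240.3  48.9] z [40.7 49.5 54.1] rect [346. 241.] [59.9 58.9] 2.0
block all ((618.8098754882812, 42.42222595214844), (367.7054138183594, 332.593017578125), 6.4104437828063965) 72.15567502964359
```

```bash
cat > m2.py <<'E'
from h import *
L={n:np.load(f'pics/{n}0.npz') for n in('side','top')}
P={n:cloud(L[n]) for n in L}
pl=[];E=[]
for n in L:
    c=L[n]; hsv=cv2.cvtColor(c['pixels'],cv2.COLOR_RGB2HSV).astype(int);X,Y,Z=np.moveaxis(P[n],-1,0)
    m=(X>380)&(X<620)&(Y>-470)&(Y<-300)&(Z>70)&(Z<210)&(hsv[...,1]>80)&((hsv[...,0]<20)|(hsv[...,0]>170))
    v,u=np.nonzero(m); uv=np.c_[u,v].astype(float); mu=uv.mean(0); d=np.linalg.svd(uv-mu,full_matrices=False)[2][0]
    t=(uv-mu)@d; w=(uv-mu)@np.array([-d[1],d[0]])
    mu=mu+np.array([-d[1],d[0]])*(w.max()+w.min())/2
    print(n,len(u),mu,d,t.min(),t.max(),'w',w.min(),w.max(),'zrange',Z[m].min(),Z[m].max())
    ends=np.array([mu+d*t.min(),mu+d*t.max()]); r=rays(c,ends); nn=np.cross(r[0],r[1]); nn/=np.linalg.norm(nn); e=c['eye'].astype(float)
    pl.append((nn,nn@e)); E.append((e,r))
ax=np.cross(pl[0][0],pl[1][0]); ax/=np.linalg.norm(ax); ax*=np.sign(ax[2])
p0=np.linalg.lstsq(np.array([pl[0][0],pl[1][0],ax]),np.array([pl[0][1],pl[1][1],ax@np.array([500,-380,120])]),rcond=None)[0]
print('axis',ax,'lean',np.degrees(np.arccos(ax[2])),'azim of -ax',np.degrees(np.arctan2(-ax[1],-ax[0])),'p0',p0)
for e,r in E:
    for q in r:  # closest point on axis
        A=np.c_[ax,-q]; s=np.linalg.lstsq(A,e-p0,rcond=None)[0]; print('end',p0+ax*s[0])
# bowl/jar circles, stand
for n in L:
    c=L[n]; hsv=cv2.cvtColor(c['pixels'],cv2.COLOR_RGB2HSV).astype(int);X,Y,Z=np.moveaxis(P[n],-1,0)
    m=(X>500)&(X<640)&(Y>90)&(Y<205)&(Z>95)&(Z<120)&(hsv[...,1]<75)&(hsv[...,2]>90)
    q=P[n][m]
    print('bowl',n,m.sum(),q.min(0),q.max(0))
    h=q[q[:,2]>105]
    if len(h)>10:
        from scipy.optimize import least_squares
        s=least_squares(lambda a:np.hypot(h[:,0]-a[0],h[:,1]-a[1])-34,[565,150],loss='soft_l1');print(s.x,np.abs(s.fun).mean())
    m=(X>480)&(X<640)&(Y>-450)&(Y<-290)&(Z>44)&(Z<57)&(hsv[...,2]<110)
    q=P[n][m][:,:2].astype(np.float32); print('mouth',n,len(q),cv2.minAreaRect(q))
    m=(X>480)&(X<640)&(Y>-450)&(Y<-290)&(Z>3)&(Z<55)&(hsv[...,2]<75)
    q=P[n][m][:,:2].astype(np.float32); print('stand',n,len(q),cv2.minAreaRect(q))
    for nm,x,y,h in(('mug',650,318,150),):pass
a=cv2.imread('pics/side0.png')[130:330,150:450]; b=cv2.imread('pics/top0.png')[160:320,190:530]
cv2.imwrite('pics/z.png',np.vstack([cv2.resize(a,(510,340),interpolation=2),cv2.resize(b,(510,240),interpolation=2)]))
E
python3 m2.py
```

```text
side 373 [216.2579229  167.02071006] [-0.47387719  0.88059094] -24.07494939861023 25.163513708892335 w -3.9033876231468123 3.883870865358931 zrange 70.34455387114713 169.13205409268267
top 449 [501.08382009 273.40690634] [0.19690699 0.98042217] -22.382659312242065 22.532191960309763 w -5.41909525645473 5.570681145909199 zrange 70.00459305914296 169.24327234126554
axis [-0.70906079  0.14692099  0.68967167] lean 46.39587530043009 azim of -ax -11.706319551269418 p0 [ 503.00465406 -379.87019814  123.0614738 ]
end [ 454.83973311 -369.89018211  169.90933538]
end [ 555.3837834  -390.72341952   72.11464045]
end [ 548.40989674 -389.27839482   78.89782768]
end [ 439.30019117 -366.67031017  185.02395189]
bowl side 130 [559.93444137 118.11899777  95.59344226] [592.5107331  178.38855417 119.31385587]
[555.91986034 146.27866011] 1.095381095093371
mouth side 102 ((554.311767578125, -396.2168884277344), (105.82281494140625, 41.5493278503418), 77.30902862548828)
stand side 631 ((557.5393676757812, -389.796142578125), (119.36805725097656, 86.60801696777344), 78.69183349609375)
bowl top 38 [532.30457067 113.75550153 112.15128915] [582.70902664 127.36632719 119.89683017]
[554.29885497 148.39956266] 0.8697736308759917
mouth top 347 ((551.1450805664062, -397.91656494140625), (107.39015197753906, 40.753963470458984), 76.60579681396484)
stand top 1407 ((550.7034912109375, -394.70159912109375), (128.468017578125, 91.62068939208984), 77.34964752197266)
```

View pics/z.png

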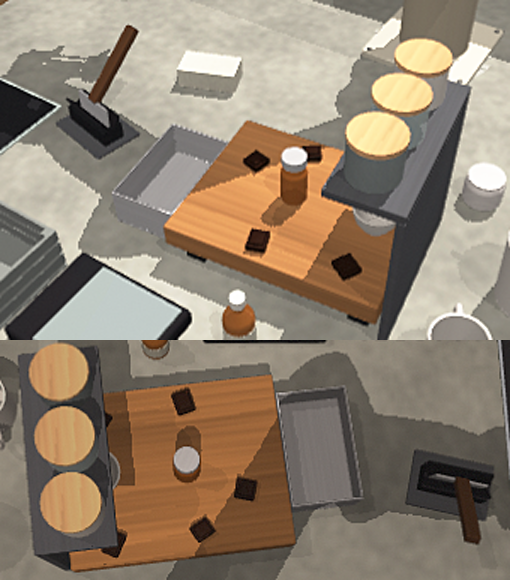

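```bash
cat > m3.py <<'E'
from h import *
for n in('side','top'):
    c=np.load(f'pics/{n}0.npz'); p=cloud(c); hsv=cv2.cvtColor(c['pixels'],cv2.COLOR_RGB2HSV).astype(int);X,Y,Z=np.moveaxis(p,-1,0)
    m=(X>380)&(X<620)&(Y>-470)&(Y<-300)&(Z>66)&(Z<210)&(hsv[...,1]>80)&((hsv[...,0]<20)|(hsv[...,0]>170))
    m=cv2.erode(m.astype(np.uint8),np.ones((3,3)))>0
    q=p[m]; mu=q.mean(0); U=np.linalg.svd(q-mu,full_matrices=False)[2]; ax=U[0]*np.sign(U[0][2])
    h=np.array([ax[0],ax[1],0]);h/=np.linalg.norm(h); nrm=np.cross(np.cross(ax,[0,0,1]),ax);nrm/=np.linalg.norm(nrm)
    s=(q-mu)@ax
    print(n,len(q),'mu',mu,'ax',ax,'lean',np.degrees(np.arccos(ax[2])),'yaw',np.degrees(np.arctan2(-ax[1],-ax[0])),'span',s.min(),s.max(),'spread',(q-mu).std(0)@np.eye(3),((q-mu)@nrm).std())
    cen=mu-7*nrm; print(' centre',cen,'at z=62',cen+ax*(62-cen[2])/ax[2],'top end',cen+ax*s.max())
# IK tests
B0=np.array([565.8,51.5]);yaw=np.radians(6.3)
from station import manip
def orient(azim,lean): # tool x points down along handle; jaw y horizontal
    a,l=np.radians(azim),np.radians(lean)
    x=np.array([np.cos(a)*np.sin(l),np.sin(a)*np.sin(l),-np.cos(l)]); y=np.array([-np.sin(a),np.cos(a),0])
    return [Rot.from_matrix(np.c_[s*0+x,s*y,np.cross(x,s*y)]).as_euler('xyz') for s in(1,-1)]
for l in(20,30,46):
  for p,a in(((495,-382,146-25),-12.5),((495,-382,300),-12.5)):
    print('grasp',l,[manip.inverse_kinematics(list(p),list(o)) is not None for o in orient(a,l)])
  for bx,by in((92,112),(104,-15),(45,-195),(-105,108),(-96,-20),(-25,-195)):
    g=np.array([bx,by-80]);w=B0+np.array([[np.cos(yaw),-np.sin(yaw)],[np.sin(yaw),np.cos(yaw)]])@g
    print(bx,by,l,[None if (j:=manip.inverse_kinematics([w[0],w[1],72+125],list(o))) is None else np.round(j,2) for o in orient(96.3,l)])
E
python3 m3.py
```

```text
side 223 mu [ 503.09633287 -381.90620171  119.36602434] ax [-0.69821853  0.15334294  0.69926878] lean 45.63163229476746 yaw -12.386664260162217 span -67.7416362320397 67.06162038040073 spread [27.96383701  7.83644622 27.99842302] 2.3882667612597106
 centre [ 498.31539331 -380.85621048  114.36201241] at z=62 [ 550.59876152 -392.33869782   62.        ] top end [ 451.49172744 -370.57278443  161.25611004]
top 329 mu [ 493.70636767 -380.56143315  124.59586834] ax [-0.69767822  0.15826249  0.69871174] lean 45.67626227978905 yaw -12.780778749015838 span -77.06403569470639 64.00215925262508 spread [29.1775666   8.41737913 29.20283344] 1.5994085293367468
 centre [ 488.93656632 -379.47944348  119.58804512] at z=62 [ 546.4394282  -392.52348826   62.        ] top end [ 444.28365405 -369.35030264  164.30710504]
grasp 20 [True, True]
grasp 20 [True, True]
92 112 20 [None, array([-0.03,  0.55,  1.58,  0.39,  1.09, -0.33])]
104 -15 20 [None, array([-0.2 ,  0.6 ,  1.48,  0.36,  1.19, -0.47])]
45 -195 20 [array([-0.47,  0.63,  1.43,  0.3 ,  1.29,  2.45]), array([-0.47,  0.63,  1.43,  0.3 ,  1.29, -0.6
[... 973 characters left out ...]
6 [False, True]
92 112 46 [array([-0.18,  0.67,  1.56,  0.79,  1.31,  2.48]), array([-0.18,  0.67,  1.56,  0.79,  1.31, -0.67])]
104 -15 46 [array([-0.34,  0.74,  1.41,  0.71,  1.45,  2.43]), array([-0.34,  0.74,  1.41,  0.71,  1.45, -0.71])]
45 -195 46 [array([-0.58,  0.8 ,  1.29,  0.59,  1.63,  2.31]), array([-0.58,  0.8 ,  1.29,  0.59,  1.63, -0.84])]
-105 108 46 [array([-0.31,  0.45,  1.98,  0.78,  1.22,  2.25]), array([-0.31,  0.45,  1.98,  0.78,  1.22, -0.89])]
-96 -20 46 [array([-0.51,  0.53,  1.83,  0.64,  1.37,  2.2 ]), array([-0.51,  0.53,  1.83,  0.64,  1.37, -0.95])]
-25 -195 46 [array([-0.65,  0.73,  1.43,  0.55,  1.59,  2.22]), array([-0.65,  0.73,  1.43,  0.55,  1.59, -0.92])]
```

```bash
cat >> h.py <<'E'
def orient(azim,lean):
    a,l=np.radians(azim),np.radians(lean)
    x=np.array([np.cos(a)*np.sin(l),np.sin(a)*np.sin(l),-np.cos(l)]); y=np.array([np.sin(a),-np.cos(a),0])
    return list(Rot.from_matrix(np.c_[x,y,np.cross(x,y)]).as_euler('xyz'))
AX=np.array([-.698,.156,.699]); G=np.array([471.7,-375.2,138.9]); OG=orient(-12.6,45.65)
B0=np.array([565.8,51.5]); BY=6.3
def b2w(bx,by):
    a=np.radians(BY); return B0+np.array([bx*np.cos(a)-by*np.sin(a),bx*np.sin(a)+by*np.cos(a)])
E
python3 - <<'E'
from h import *
manip.move_to(list(G+AX*110),OG)
print(manip.read_time(),manip.read_eef_pos(),manip.read_joint_pos())
manip.move_linear(list(G),max_speed=120,guard=15)
print(manip.read_time(),manip.read_eef_pos(),manip.read_force())
manip.set_gripper(0)
print(manip.read_time(),manip.read_grip_width(),manip.read_eef_pos(),manip.read_tcp_rot(),OG,manip.read_force())
manip.move_linear(list(G+[0,0,130]),max_speed=150)
print(manip.read_time(),manip.read_grip_width(),manip.read_eef_pos(),manip.read_force(),manip.read_ft_torque())
cap('side','lift_s');cap('top','lift_t')
E
```

```text
1.4667 [ 395.29658442 -358.68283198  216.18621   ] [-1.0524751   0.25920543  2.25232394  1.52844371  0.5580827  -0.60586067]
2.5333 [ 471.50044169 -375.21883238  139.11815302] [ 0.34020593  1.04678675 -0.21768748]
3.5583 22.117080783349728 [ 471.6859516  -375.37408865  138.86938155] [ 3.1415476   0.77413514 -0.22035967] [np.float64(3.141592653589793), np.float64(0.7740535232594854), np.float64(-0.21991148575128538)] [-0.35456387 -0.77673212  0.41559288]
4.575 21.905738509997835 [ 471.34938264 -374.67131611  268.08070974] [ 0.05060396 -0.05814828 -1.59384953] [0.1587016  0.5025302  0.04641823]
```

View pics/lift_s.png

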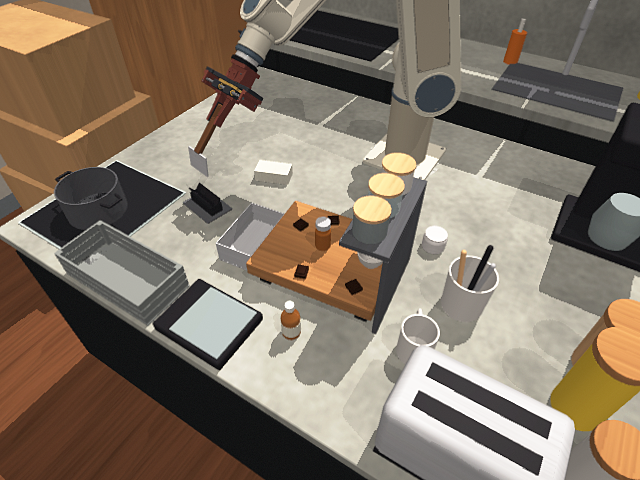

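```bash
cat >> h.py <<'E'
TL=40.; ZB=72.
def pose(bx,by,phi,h,fx=71.,gz=140.):
    az=BY+90+phi; a=np.radians(az); w=b2w(bx,by)-fx*np.array([np.cos(a),np.sin(a)])
    return [w[0],w[1],ZB+h+gz],orient(az,TL)
def go(bx,by,phi,h,v=220,guard=None):
    p,o=pose(bx,by,phi,h); return manip.move_linear(p,o,max_speed=v,guard=guard)
E
python3 - <<'E'
from h import *
p,o=pose(-38,-86,0,60); manip.move_to(p,o)
print(manip.read_time(),manip.read_joint_pos())
c=cap('side','b_s'); q=cloud(c); 
e=np.append(b2w(-38,-86),132)
for n in('side','top'):
    c=cap(n,'b_'+n); q=cloud(c); hsv=cv2.cvtColor(c['pixels'],cv2.COLOR_RGB2HSV)
    m=(np.linalg.norm(q-e-[0,0,30],axis=-1)<55)&(q[...,2]>115)&(hsv[...,1]<60); s=q[m]
    if len(s)<20: print(n,len(s)); continue
    mu=s.mean(0); U=np.linalg.svd(s-mu)[2]; print(n,len(s),mu,'normal',U[2],'expected ~',[np.cos(np.radians(96.3)),np.sin(np.radians(96.3)),0],'min',s.min(0),'max',s.max(0),'e',e)
print(go(-38,-86,0,8,120,guard=4),manip.read_eef_pos()[2]-212)
hit=go(-38,-86,0,-10,25,guard=4)
print(hit,manip.read_time(),manip.read_eef_pos()[2]-212,manip.read_force())
E
```

```text
5.75 [-0.49916292  0.48410812  1.62907388  0.55829895  1.48964715 -0.78704611]
side 345 [542.50847474 -34.77833715 167.17143699] normal [ 0.22720519 -0.9551395  -0.18996404] expected ~ [np.float64(-0.10973431109104524), np.float64(0.9939609554551797), 0] min [495.82845809 -59.04552306 133.01358195] max [580.27094553  14.07348018 212.16254449] e [537.46663445 -38.15054599 132.        ]
top 167 [542.58764766 -22.411044   170.4367518 ] normal [ 0.31725372 -0.70628995 -0.63285431] expected ~ [np.float64(-0.10973431109104524), np.float64(0.9939609554551797), 0] min [497.34141832 -43.62002277 137.533358  ] max [575.29347461  13.73231962 197.45257205] e [537.46663445 -38.15054599 132.        ]
False 7.981401784252512
True 6.9417 -0.5384755336954186 [ 0.16721349 -0.82102299  2.66783076]
```

```bash
python3 - <<'E'
from h import *
h=0.7
go(-38,-86,0,h,60); go(-35,-197,0,h,140)
print(manip.read_time(),manip.read_force())
go(-35,-197,0,45); go(-104,-17,22,45,250); go(-104,-17,22,h,120)
print(manip.read_time(),manip.read_force())
go(-31,-197,22,h,140); print(manip.read_time(),manip.read_force())
go(-31,-197,22,45)
cap('side','c1');cap('top','c1t')
a=cv2.imread('pics/c1.png')[130:330,150:450]; b=cv2.imread('pics/c1t.png')[160:320,190:530]
cv2.imwrite('pics/z1.png',np.vstack([cv2.resize(a,(510,340),interpolation=2),cv2.resize(b,(510,240),interpolation=2)]))
E
```

```text
8.1333 [ 0.28383385 -0.30348604 -0.68598115]
9.9083 [-0.40267271 -0.2139199  -1.11109979]
11.4417 [ 0.00848849  0.44172731 -1.53206348]
```

View pics/z1.png

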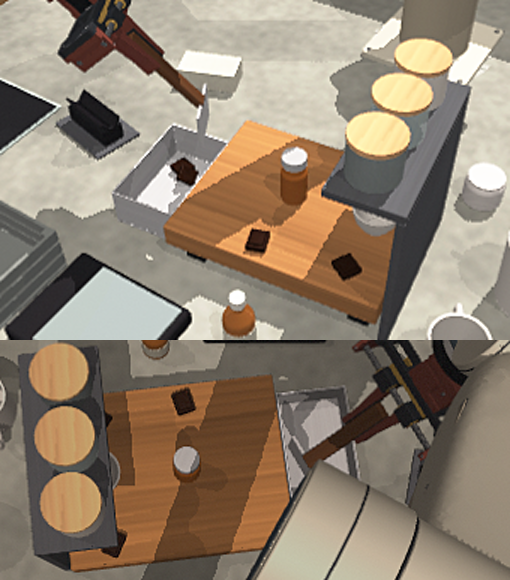

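```bash
python3 - <<'E'
from h import *
h=0.7
go(-104,-20,0,40,250); 
print(go(-104,113,0,30,180,guard=8)); print(go(-104,113,0,h,80,guard=6))
print(manip.read_time(),manip.read_eef_pos(),pose(-104,113,0,h)[0],manip.read_force())
go(-104,0,0,h,140); go(-98,-30,22,h,100); go(-31,-197,22,h,140)
print(manip.read_time(),manip.read_force())
go(-31,-197,22,45); go(108.7,-11,-18,45,250); go(108.7,-11,-18,h,120)
print(manip.read_time(),manip.read_force())
go(49,-197,-18,h,140); go(49,-197,-18,45)
print(manip.read_time(),manip.read_force())
cap('side','c2');cap('top','c2t')
a=cv2.imread('pics/c2.png')[130:330,150:450]; b=cv2.imread('pics/c2t.png')[160:320,190:530]
cv2.imwrite('pics/z2.png',np.vstack([cv2.resize(a,(510,340),interpolation=2),cv2.resize(b,(510,240),interpolation=2)]))
E
```

```text
False
True
14.15 [457.33218742  81.20519083 210.71237874] [np.float64(457.8192195668374), np.float64(81.83399177564885), 212.7] [-0.64626605 -1.97999311  3.81340455]
17.1 [ 0.21282063  0.16909697 -0.89918932]
18.9417 [ 0.76570544 -0.17050966 -1.33048871]
20.8333 [-0.1933505   0.74391397 -1.93395212]
```

View pics/z2.png

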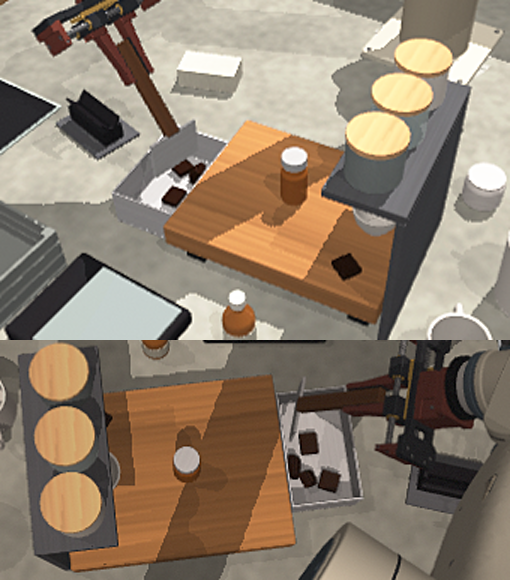

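```bash
python3 - <<'E'
from h import *
h=0.9
go(91,-20,0,40,250)
print(go(91,115,0,30,180,guard=8)); print(go(91,115,0,h,60,guard=6))
print(manip.read_time(),manip.read_eef_pos()[2]-212,manip.read_force())
go(91,0,0,h,140); go(86,-30,-18,h,100); go(35,-197,-18,h,140)
print(manip.read_time(),manip.read_force())
go(35,-197,-18,75)
p=G+[0,0,120]
manip.move_to(list(p),OG)
print(manip.read_time(),manip.read_eef_pos(),manip.read_grip_width(),manip.read_force(),manip.read_ft_torque())
D={}
for f,n in(('d','side'),('dt','top')): D[n]=cap(n,f)
# compare scraper cloud: blade plane & handle before (lift, z+129.2) vs now
dz=manip.read_eef_pos()[2]-268.08
for n,f0 in(('side','lift_s'),('top','lift_t')):
    for c,o in((np.load(f'pics/{f0}.npz'),0),(D[n],dz)):
        q=cloud(c)-[0,0,o]; hsv=cv2.cvtColor(c['pixels'],cv2.COLOR_RGB2HSV)
        m=(abs(q[...,0]-550)<60)&(abs(q[...,1]+393)<60)&(q[...,2]>128)&(q[...,2]<190)&(hsv[...,1]<60)
        s=q[m]; print(n,len(s),s.mean(0).round(1),s.min(0).round(1),s.max(0).round(1),np.linalg.svd(s-s.mean(0))[2][2].round(3))
a=cv2.imread('pics/d.png')[130:330,150:450]; b=cv2.imread('pics/dt.png')[160:320,190:530]
cv2.imwrite('pics/z3.png',np.vstack([cv2.resize(a,(510,340),interpolation=2),cv2.resize(b,(510,240),interpolation=2)]))
E
```

```text
False
False
23.3583 0.6264938101480197 [-0.25345887 -0.37103299 -0.39342122]
26.2583 [ 0.65642737  0.90518091 -1.80091764]
27.6667 [ 472.36147553 -375.0123461   258.52022505] 21.69526777676271 [ 0.5518411  -0.62230469 -1.04107857] [1.63503343e-01 5.55249897e-01 4.57044484e-04]
side 276 [ 555.1 -391.   163.9] [ 544.1 -434.5  136. ] [ 568.1 -352.1  190. ] [ 0.974 -0.206  0.094]
side 264 [ 556.  -390.8  164.2] [ 542.3 -435.2  137.3] [ 567.  -352.3  189.9] [ 0.974 -0.208  0.092]
top 118 [ 551.  -380.9  163.5] [ 537.7 -429.7  132.9] [ 561.5 -351.   189.1] [-0.969  0.23  -0.085]
top 114 [ 552.4 -382.1  164.7] [ 539.5 -432.2  134.1] [ 564.6 -351.9  189.9] [-0.969  0.225 -0.097]
```

View pics/z3.png

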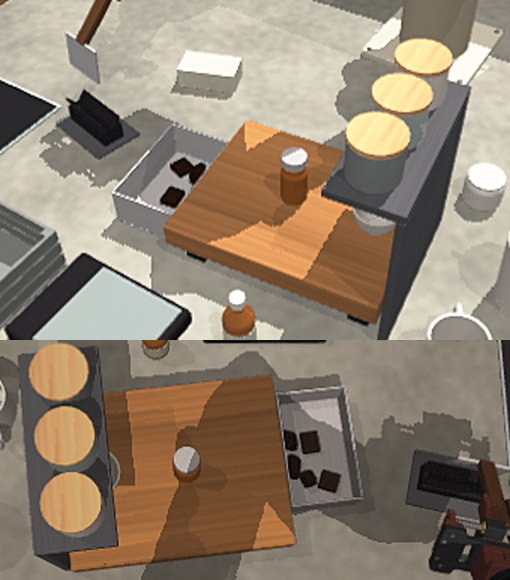

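```bash
python3 - <<'E'
from h import *
manip.dwell(.3); print(manip.read_eef_pos())
P=G+[0,-.1,0]
manip.move_linear(list(P+[0,0,48]),OG,max_speed=100); manip.dwell(.2)
r=manip.move_linear(list(P+[0,0,1]),max_speed=30,guard=10); print(r,manip.read_time(),manip.read_eef_pos()-P,manip.read_force(),manip.read_ft_torque())
cap('side','e')
E
```

```text
[ 472.24690022 -375.0727875   258.8481479 ]
False 30.85 [ 0.09174199 -0.06891698  1.19348719] [ 1.18819657 -0.34993852 -1.77796412] [0.16738202 0.41916117 0.00101556]
```

```bash
python3 - <<'E'
from h import *
manip.set_gripper(70); manip.dwell(.3)
manip.move_linear(list(G+AX*120),max_speed=120)
manip.move_linear(list(G+AX*120+[-20,-60,80]),max_speed=200); manip.dwell(.5)
print(manip.read_time(),manip.read_force())
for f,n in(('f','side'),('ft','top')):
    c=cap(n,f); p=cloud(c)
    for ff,cc in(('0',np.load(f'pics/{n}0.npz')),('f',c)):
        q=cloud(cc); hsv=cv2.cvtColor(cc['pixels'],cv2.COLOR_RGB2HSV).astype(int);X,Y,Z=np.moveaxis(q,-1,0)
        m=(X>430)&(X<620)&(Y>-470)&(Y<-300)&(Z>70)&(Z<168)&(hsv[...,1]>80)&((hsv[...,0]<20)|(hsv[...,0]>170))
        s=q[m]; U=np.linalg.svd(s-s.mean(0),full_matrices=False)[2][0]; print(n,ff,len(s),s.mean(0),'lean',np.degrees(np.arccos(abs(U[2]))))
        m=(X>480)&(X<660)&(Y>-80)&(Y<190)&(Z>95)&(Z<165)&(hsv[...,1]<75)&(hsv[...,2]>110)
        print('  jar/bowl',q[m&(Y<70)].mean(0),q[m&(Y>90)].mean(0))
c=np.load('pics/ft.npz');q=cloud(c);hsv=cv2.cvtColor(c['pixels'],cv2.COLOR_RGB2HSV).astype(int);X,Y,Z=np.moveaxis(q,-1,0)
a=np.radians(6.3);dx,dy=X-604,Y+183;px=dx*np.cos(a)+dy*np.sin(a);py=-dx*np.sin(a)+dy*np.cos(a)
m=(abs(px)<83)&(abs(py)<50)&(Z<62)&(hsv[...,2]<75)&(hsv[...,1]>60)
k,l,st,ce=cv2.connectedComponentsWithStats(m.astype(np.uint8))
for i in range(1,k):
    if st[i,4]>25: print('choc in pan',px[l==i].mean(),py[l==i].mean(),Z[l==i].mean(),st[i,4])
a=cv2.imread('pics/f.png')[130:330,150:450]; b=cv2.imread('pics/ft.png')[160:320,190:530]
cv2.imwrite('pics/z4.png',np.vstack([cv2.resize(a,(510,340),interpolation=2),cv2.resize(b,(510,240),interpolation=2)]))
E
```

```text
34.3833 [0.23388101 0.03132957 0.165231  ]
side 0 371 [ 501.46472656 -382.88566359  119.32897867] lean 45.814878819344415
  jar/bowl [570.059704    18.16018551 155.44916058] [583.14959404 153.31753795 109.71378856]
side f 373 [ 503.13326575 -379.1505045   118.67553221] lean 45.67777470874841
  jar/bowl [570.40764874  18.30173649 155.36108874] [583.35985148 153.35822435 109.89672076]
top 0 444 [ 493.96552299 -381.16125494  123.22517014] lean 46.19055671441837
  jar/bowl [563.8276091   17.8347599  156.49673197] [557.88406882 118.40146994 116.71468728]
top f 452 [ 493.29051158 -376.91987002  124.63455949] lean 46.61646709328424
  jar/bowl [564.58930446  18.35139112 156.41251135] [557.98667245 118.44848823 116.19150893]
choc in pan 18.39085750454268 39.38134014709338 29.925429488953572 88
choc in pan 14.445506808887849 7.69794221725806 18.1442720284001 156
choc in pan -31.995300444519717 30.65670929719994 28.188448405098036 197
choc in pan -49.91526823872031 -12.796010966967952 17.66464238711761 150
```

View pics/z4.png

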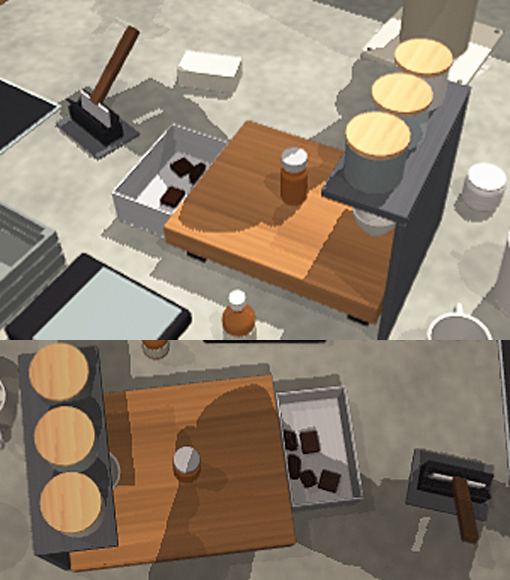

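```bash
python3 -c "
from station import manip
print(manip.close_job(),manip.read_time())"
```

```text
the job is handed in; nothing more can be done
the job is handed in; nothing more can be done
```

I swept all five pieces of chocolate into the pan in five strokes, including the two under the shelf. Then I put the scraper back in its slot, released it and handed the job in at about 34 s of the 67 s allowed. No verdict is reported.

**Chocolate:** The last pictures show the block clear and five pieces in the pan. My colour mask found only four blobs because two touching pieces merged into one. All blob centres lie inside the pan outline, and their visible surfaces average at most 30 mm above the table.

**Scraper:** It stands blade down in the slot at about the same height and lean as at the start (45.7–46.6° at the handle, about 6° at the blade). It sits about 4 mm further along the slot than at the start, which is within the 12 mm allowed. I did not measure the blade's offset across the slot on its own.

**Other things:** The jar and bowl measure within 1 mm of where they were. I compared the other bystanders only by eye, and the mug was partly out of the final crops. The tool force before hand-in was near zero.

**Disagreements:** The two cameras differed by about 3–8 mm throughout, so I averaged them. A first two-view fit of the handle was about 15 mm off, so I replaced it with one from the depth readings. One descent under the shelf met the block about 1.5 mm low and tripped its 6 N guard. A later check showed the scraper had not slipped in the gripper.

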